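# Seat a seized phone in the reading dock and set the mode lever to its second stop

## Task

Using only the fingertips, push the phone that lies in the dock's bed along the bed until it is fully home against the end block, and only then push the dock's mode lever past its first notch all the way to its second stop. Do not pick up or tip the phone, let go of everything at the end, and leave the other things on the table and dock where they are.

Things in the scene. Friction and masses are not known exactly. Their poses are not given: they have to be found in the camera images.
- dock: Grey phone-reading dock, screwed to the table. Origin on the table surface under the bed's mid-line; x along the bed from its open front to the end block (roughly away from the robot), y left, z up. Base plate 22 mm high, x -155 to 125, y -150 to 55 mm. Its top along y = 0 is the bed, between side rails 9 mm high, 84 mm apart, x -110 to 85 mm. End block: face at x = 85 mm, top 55 mm above the table.
- bed_stop (a point): Point on the dock's bed (22 mm above the table) at the foot of the end block's face, in the middle of the bed's width; axes as the dock's. The phone is home when its far short edge is against this face.
- phone_mid (a point): Centre of the loose phone lying flat in the dock's bed, short of the end block: black slab 156 mm long (its x, along the bed), 78 mm wide, 14 mm thick, screen up, 0.2 to 0.4 kg, 3 mm of play to each rail. It slides freely: 1 to 5 N on its near short edge moves it. Home: this centre 78 mm short of the end block's face, 7 mm above the bed.
- lever_pivot (a point): Axis of the mode lever, along the dock's y, at dock x 0, y -105 mm, 50 mm above the table; axes as the dock's. It lies in the black lever housing on the dock's right-hand deck: dock x -65 to 65, y -127 to -83 mm, top 60 mm above the table.
- lever_grip (a point): Centre of the aluminium round cross-bar atop the mode lever, 85 mm from its pivot: bar 16 mm thick, 38 mm long along the dock's y, on a 10 mm steel stem. Bar positions: off, at the start, near dock x -41 mm, 125 mm above the table (leaning to the bed's open front); first notch x 0, 135 mm (upright); second stop x 41, 125 mm (leaning to the end block).
- mode_arm (a joint): Lever angle in rad: 0 off, leaning to the bed's open front; 0.5 first notch, upright; 1.0 second stop, a solid end stop, leaning to the end block. Spring notches at all three: a level push of 4 to 9 N at the bar takes it out of a notch (more if fast); past half-way to the next notch it snaps on into that one by itself and stays.
- spare_phone: Another phone, 146 x 70 x 12 mm, lying on the table to the left of the dock. Loose; to be left alone. Origin at the centre of its underside, z up.
- clear_bottle: Clear glass bottle, 72 mm across, 240 mm tall, standing left of the dock. Loose; to be left alone. Origin at the centre of its underside, z up.
- amber_bottle: Amber glass bottle, 66 mm across, 260 mm tall, standing left of the dock. Loose; to be left alone. Origin at the centre of its underside, z up.
- powerbank: White power bank, 100 x 62 x 22 mm, on the table left of the dock. Loose; to be left alone. Origin at the centre of its underside, z up.
- card_reader: Small white card reader, about 56 x 26 x 14 mm, lying on the dock's deck in front of the lever housing. Loose; to be left alone. Origin at the centre of its underside, z up.
- small_carton: Brown carton, 90 x 60 x 60 mm, right of the dock. Loose; to be left alone. Origin at the centre of its underside, z up.
- yellow_box: Open yellow plastic box, 150 x 80 x 50 mm, right of the dock. Loose; to be left alone. Origin at the centre of its underside, z up.
- tape_roll: Roll of clear tape lying flat, 90 mm across, 48 mm high, left of the end block. Loose; to be left alone. Origin at the centre of its underside, z up.

How it is judged:
By the outcome, as a careful person would: the job done as asked, in the order asked, and still so for the second after the job is handed in, with the robot touching nothing.
It also fails if it takes over 45 s, if anything falls off the work surface, if the arm or the gripper's body presses on something with over 40 N, if the wrist force passes 120 N, or if a joint passes its speed limit or range.

## Robot

A 7-joint arm with a two-finger parallel gripper is mounted at the origin on the work surface. World frame = base frame: x ahead of the robot, y to its left, z up, the work surface at z = 0. Lengths are in m, angles in rad, forces in N, time in s.
With the tool pointing down it reaches from about 0.425 to 1.025 m from the base axis. Payload 3.6 kg.
Tool frame: the origin (TCP) lies between the finger pads; the fingertips stand 19 mm ahead of it and the grasp point (between the pads) is the TCP; z points along the fingers, y is the direction in which the jaws open and shut (so a half turn about z gives the same grasp; the last joint's range is limited). The gripper opens to 85 mm and grips with 20 to 120 N. Pads are 22 mm wide; open, the fingers measure 114 mm over their backs; the gripper's body (76 mm by 85 mm) begins 54 mm behind the grasp point. The pads swing forward as they close: fully open they stand 13 mm farther back than shut.
Start: joints at [1.028, 0.591, 0.048, 1.609, -0.033, 0.943, -0.034], TCP at [0.315, -0.653, 0.25] pointing down, gripper open.
Joint ranges: [-2.69, 2.69], [-0.47, 2.24], [-1.27, 1.36], [0.19, 2.51], [-1.53, 4.68], [0.08, 2.07], [-3.09, 3.09]. Speed limits (rad/s): [2.57, 2.57, 3.14, 3.14, 3.14, 3.14, 3.14].

## Interface

Orientations are given as a unit quaternion [x, y, z, w].
In Python, from workcell import robot gives the robot as it stands. The module is installed in compiled form; this text tells all that it offers.
- The arm moves only by the shell command python3 -m creep 'ROWS'. ROWS is JSON, a list of rows, each a list of 3 entries, a list of its own where there are three numbers: the shift along the world's x, y, z normalised to -1 to 1, where 1 is 1 m, then the turn, a rotation vector about the world's x, y, z normalised to -1 to 1, where 1 is 0.5 rad, then the closure, from 0 (fully open) to 1 (shut). In form: [[[x, y, z], [ax, ay, az], gripper], ...]. A call has 1 to 10 rows; each row is the pose to reach, as a shift and turn from the pose commanded when the call began; what a row does not reach only later rows make up. A row lasts 1/10 s, in which the tool goes at most 50 mm and 8.59 degrees, less where a joint would pass 70% of its speed; a pose out of reach is approached as far as the arm can. A call with a number of a shift or a turn outside -1 to 1 is refused whole. A call with a gripper value outside its range is refused whole. The fingers move at their own pace and stop on an object; the grip force is fixed at half the most. Time passes only in rows, so rows that repeat a pose let the fingers close. It gives the time, the measured TCP pose, the force and the opening at its end, in the units of the state.
- robot.observe(): the state, without advancing time (a new reading comes with each control period).
- robot.read_camera(name): name is "scene" or "top" or "wrist"; returns the picture (480x640x3 uint8, blue, green, red); there is no depth.
- robot.get_calibration(name): a dict with "K" (3x3 intrinsics, pixels), "camera_from_world" (4x4, takes a point from world to camera coordinates). Camera axes: x right, y down, z forward; pixel columns grow to the right and rows downward; lengths in m; the calibration is good to about 2 mm. A picture is of the moment at which its call begins: read the wrist's pose just before it. get_calibration takes no time and is no camera call; for the wrist camera it gives the pose at the moment of the call.
- robot.job_done(): hands the job in, once; it reports no verdict.
Trained networks look in the newest picture that a camera, given by its name, has taken for a name from the list of things; names that differ only in an ending like _2 or _b are one class to them, and where a whole thing is asked for, a point or a joint stands for the part that bears it (a point fixed in the world has none). Each returns a list of dicts, best first, with "p" (0 to 1); they miss things now and then, are a little off and sometimes report something else, mostly with a low value. They report only what shows in the picture. A call takes as long as a camera call.
- robot.find_in(camera, target): "at" ([x, y, z] in m, in world coordinates, good to about 4 mm: the middle of the surface that is visible of it).
- robot.cut_out(camera, target): "pixels" (480x640 bool, what is visible of it).
- robot.place_of(camera, target): "at" ([x, y, z] in m, in world coordinates, good to about 4 mm: a listed point, or the origin of a listed thing).
The state is a dict: "time": time; "joints": joint angles; "qvel": joint speeds; "joint_torque": joint torques, N m; "tcp_pos": TCP position; "tool_rot": TCP orientation; "ft_force": force on the tool from outside, world axes, zero at the start; "wrist_torque": the same for the moment, N m; "grip_width": opening from 0.0 (shut) to 1.0 (fully open).
Only numpy, scipy, OpenCV 4.12 (cv2) and the standard library are available. Lean on these libraries where they do the work, as an engineer would, in place of code of your own. Each camera call takes 0.05 s, during which the arm holds its last target.

## Working session

There is one attempt and no reset: what is moved stays moved. The work goes in short steps, Python scripts to look and compute and a shell command to move; the robot and the scene stay as the last step left them, time stands still between calls to the robot, and variables do not carry over. Pictures are saved under pics/ and viewed, and the job is handed in when it is done.

```bash
mkdir -p pics; python3 - <<'E'
from workcell import robot
import cv2
s=robot.observe(); print(s['time'],s['tcp_pos'],s['tool_rot'],s['ft_force'],s['grip_width'])
for c in ('scene','top'):
    cv2.imwrite(f'pics/{c}0.png',robot.read_camera(c))
for c in ('scene','top'):
    for t in ('dock','bed_stop','phone_mid','lever_pivot','lever_grip','card_reader'):
        r=robot.place_of(c,t); print(c,t,[(round(d['p'],2),[round(v,4) for v in d['at']]) for d in r[:2]])
print(robot.observe()['time'])
E
```

```text
0.0 [ 0.3149165  -0.65216431  0.24917015] [ 9.74804409e-01  2.23058573e-01 -3.01719528e-04 -1.07090188e-03] [-0.69006434 -1.17837103  0.00729797] 1.0031852429689276
scene dock [(0.64, [0.5849, 0.0957, -0.0013])]
scene bed_stop [(0.67, [0.6699, 0.116, 0.0195])]
scene phone_mid [(0.62, [0.5439, 0.0936, 0.0281])]
scene lever_pivot [(0.72, [0.6067, -0.0033, 0.0546])]
scene lever_grip [(0.64, [0.568, -0.0107, 0.1206])]
scene card_reader [(0.51, [0.4974, -0.0295, 0.0213])]
top dock [(0.49, [0.6292, 0.3345, 0.0037])]
top bed_stop [(0.87, [0.6685, 0.1134, 0.0234])]
top phone_mid [(0.91, [0.5441, 0.0944, 0.0304]), (0.3, [0.3971, 0.3119, 0.0004])]
top lever_pivot [(0.82, [0.6031, -0.0081, 0.0504]), (0.66, [0.5067, 0.1996, -0.0007])]
top lever_grip [(0.86, [0.5659, -0.0112, 0.1265])]
top card_reader [(0.71, [0.5015, -0.0311, 0.025])]
0.7
```

View pics/scene0.png

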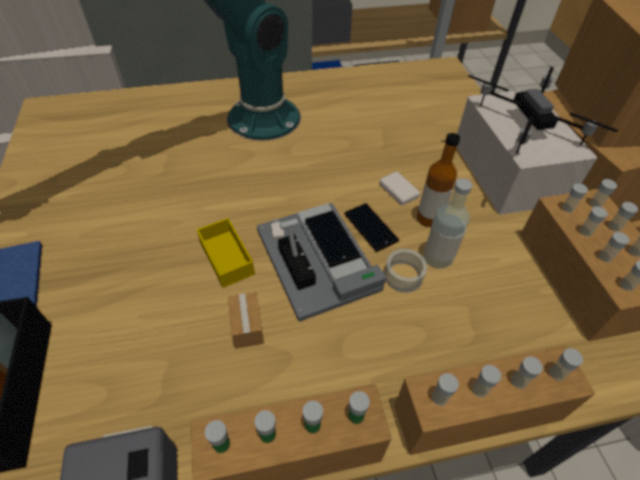

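View pics/top0.png

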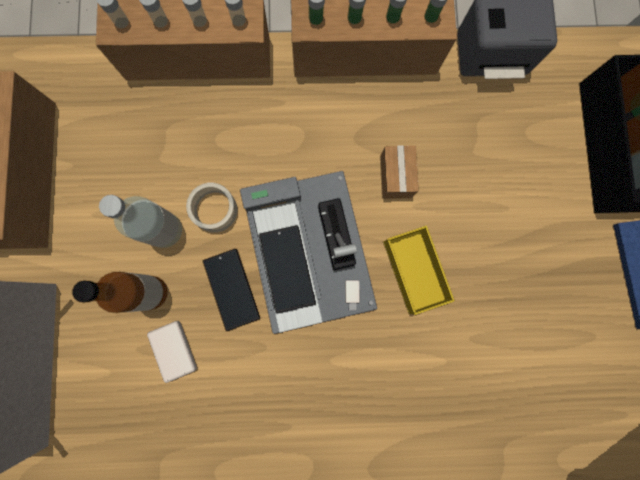

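```bash
python3 - <<'E'
import cv2
im=cv2.imread('pics/top0.png')[165:340,230:385]
cv2.imwrite('pics/crop.png',cv2.resize(im,None,fx=3.4,fy=3.4,interpolation=cv2.INTER_CUBIC))
E
cat > h.py <<'E'
import numpy as np,cv2
from workcell import robot
def proj(c,P):
    k=robot.get_calibration(c);T=np.array(k['camera_from_world']);q=(T[:3,:3]@np.atleast_2d(P).T).T+T[:3,3]
    q=(np.array(k['K'])@q.T).T; return q[:,:2]/q[:,2:]
def ray(c,uv,z):
    k=robot.get_calibration(c);T=np.array(k['camera_from_world']);R=T[:3,:3];o=-R.T@T[:3,3]
    d=R.T@np.linalg.inv(np.array(k['K']))@np.array([*uv,1.]);return o+d*(z-o[2])/d[2]
def W(x,y,yaw,p):
    p=np.atleast_2d(p).astype(float);c,s=np.cos(yaw),np.sin(yaw)
    return np.c_[x+c*p[:,0]-s*p[:,1],y+s*p[:,0]+c*p[:,1],p[:,2]]
E
```

```text
(no output)
```

View pics/crop.png

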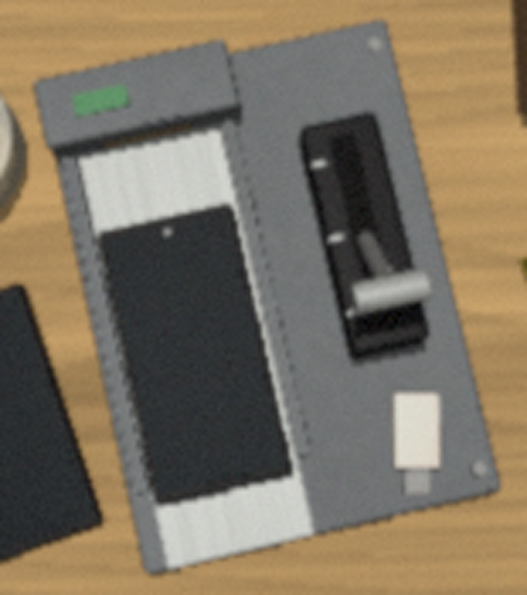

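```bash
python3 - <<'E'
from h import *
from scipy.optimize import least_squares
f=lambda u,v:(u/3.4+230,v/3.4+165)
uv=np.array([f(152,572),f(497,488),f(384,22)])
mod=np.array([[-.155,.055,.022],[-.155,-.15,.022],[.125,-.15,.022]])
s=least_squares(lambda q:(proj('top',W(*q,mod))-uv).ravel(),[.585,.096,.17])
print(s.x,s.fun)
x=s.x
ph=[ray('top',f(*p),.036) for p in [(98,235),(232,207),(292,475),(158,502)]]
c,sn=np.cos(x[2]),np.sin(x[2]);R=np.array([[c,sn],[-sn,c]])
for p in ph: print('phone dock',R@(p[:2]-x[:2]))
for n,p in dict(stop=[.085,0,.022],block=[.085,0,.055],grip=[-.041,-.105,.125],lev2=[.041,-.105,.125]).items(): 
  w=W(*x,p);print(n,w,(proj('top',w)-[230,165])*3.4)
for p in [(238,115),(60,150)]: print('block dock',R@(ray('top',f(*p),.055)[:2]-x[:2]))
for p in [(222,42),(37,85)]: print('block back dock',R@(ray('top',f(*p),.055)[:2]-x[:2]))
print('bar',R@(ray('top',f(392,289),.133)[:2]-x[:2]))
print('place stop',R@(np.array([.6685,.1134])-x[:2]),R@(np.array([.5441,.0944])-x[:2]))
st=robot.observe()
from scipy.spatial.transform import Rotation as Ro
print(Ro.from_quat(st['tool_rot']).as_matrix())
E
```

```text
[0.58437924 0.09574161 0.20295443] [-2.09567531  1.22100782  1.96787358  0.41518222  0.18090014 -1.88165685]
phone dock [0.03445138 0.03859072]
phone dock [ 0.03288577 -0.03793484]
phone dock [-0.11968242 -0.03656965]
phone dock [-0.1170025   0.03805205]
stop [[0.66763464 0.11287455 0.022     ]] [[147.82661578 138.40843929]]
block [[0.66763464 0.11287455 0.055     ]] [[143.02167599 126.22699892]]
grip [[ 0.56538497 -0.01536742  0.125     ]] [[392.17978779 291.16698627]]
lev2 [[0.64570195 0.00116082 0.125     ]] [[353.52051612 133.92360477]]
block dock [ 0.07931579 -0.05250525]
block dock [0.08228676 0.04734479]
block back dock [ 0.12180753 -0.05316714]
block back dock [0.12099707 0.05205298]
bar [-0.0405828  -0.10433018]
place stop [0.08595351 0.00034024] [-0.03972294  0.00680477]
[[ 9.00504332e-01  4.34847038e-01  2.14550609e-05]
 [ 4.34847039e-01 -9.00504330e-01 -6.03713567e-05]
 [-6.93193037e-06  6.36943379e-05 -9.99999998e-01]]
```

```bash
python3 -m creep '[[[0.03,0.04,0],[0,0,-0.494],1],[[0.06,0.07,0],[0,0,-0.494],1],[[0.08,0.11,0],[0,0,-0.494],1],[[0.11,0.15,0],[0,0,-0.494],1],[[0.13,0.19,0],[0,0,-0.494],1],[[0.15,0.23,0],[0,0,-0.494],1],[[0.17,0.27,0],[0,0,-0.494],1],[[0.18,0.31,0],[0,0,-0.494],1],[[0.19,0.35,0],[0,0,-0.494],1],[[0.2,0.39,0],[0,0,-0.494],1]]'; python3 -c "
from workcell import robot
from scipy.spatial.transform import Rotation as R
s=robot.observe();print(s['tcp_pos'],R.from_quat(s['tool_rot']).as_matrix()[:,0])"
```

```text
time: 1.7
tcp_pos: [0.5157, -0.2613, 0.2506]
tool_rot: [0.995, 0.101, 0.0, 0.0]
ft_force: [0.6, -0.4, -0.5]
grip_width: -0.003
[ 0.51571045 -0.26128892  0.25056771] [9.79477153e-01 2.01554457e-01 5.54539644e-04]
```

```bash
python3 -m creep '[[[-0.008,0.04,0],[0,0,0],1],[[-0.016,0.08,0],[0,0,0],1],[[-0.024,0.12,0],[0,0,0],1],[[-0.032,0.16,0],[0,0,0],1],[[-0.04,0.2,0],[0,0,0],1],[[-0.05,0.24,-0.02],[0,0,0],1],[[-0.06,0.28,-0.04],[0,0,0],1],[[-0.07,0.31,-0.07],[0,0,0],1],[[-0.078,0.326,-0.1],[0,0,0],1],[[-0.078,0.326,-0.12],[0,0,0],1]]'; python3 - <<'E'
from h import *
for c in('wrist','scene'): 
  cv2.imwrite(f'pics/{c}1.png',robot.read_camera(c))
s=robot.observe();p=s['tcp_pos'];print(p)
x=(.58438,.09574,.203);d=p[:2]-x[:2];c_,s_=np.cos(.203),np.sin(.203);print('dock',c_*d[0]+s_*d[1],-s_*d[0]+c_*d[1])
im=cv2.imread('pics/scene1.png')[150:330,200:440];cv2.imwrite('pics/scene1c.png',cv2.resize(im,None,fx=3,fy=3))
E
```

```text
time: 2.7
tcp_pos: [0.4356, 0.0661, 0.1291]
tool_rot: [0.995, 0.104, -0.001, -0.001]
ft_force: [0.4, -0.2, 1.0]
grip_width: 0.003
[0.43570754 0.06365512 0.12856872]
dock -0.15208823641204855 -0.001452403315471116
```

View pics/wrist1.png

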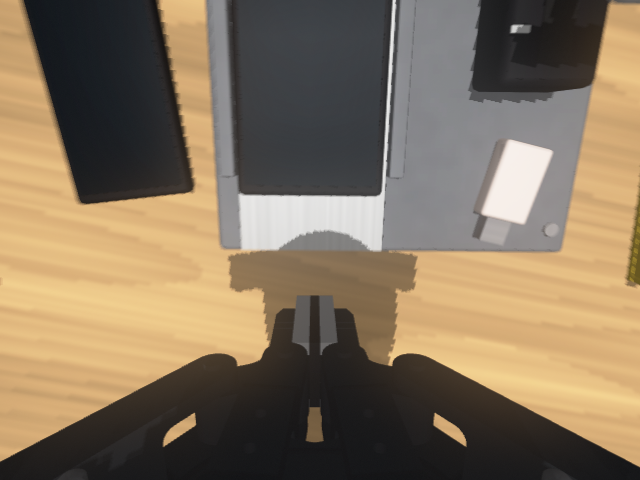

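View pics/scene1c.png

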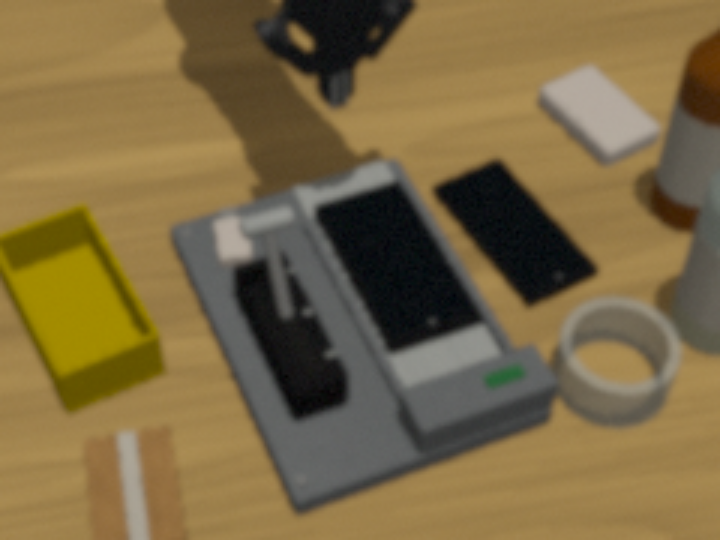

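```bash
python3 - <<'E'
from h import *
x=np.array((.58438,.09574));c,s=np.cos(.203),np.sin(.203);R=np.array([[c,s],[-s,c]])
for n,u,z in [('phL',(238,193),.034),('phR',(382,193),.034),('bedL',(240,248),.022),('bedR',(382,249),.022),('plateL',(221,248),.022),('plateR',(562,249),.022),('tipL',(297,297),.109),('tipR',(333,297),.109)]:
  print(n,R@(ray('wrist',u,z)[:2]-x))
p=robot.observe()['tcp_pos'];print(p)
for dz in(.0,.019,.032): print(dz,proj('wrist',[p[0],p[1],p[2]-dz]))
E
```

```text
phL [-0.11687447  0.03926304]
phR [-0.11680209 -0.0382486 ]
bedL [-0.1516991   0.04205949]
bedR [-0.15223675 -0.04186396]
plateL [-0.15171009  0.05328613]
plateR [-0.1521325  -0.14825812]
tipL [-0.14386318  0.00475929]
tipR [-0.14384913 -0.00899058]
[0.43570754 0.06365512 0.12856872]
0.0 [[313.10929013 342.88619151]]
0.019 [[313.25535866 317.19687956]]
0.032 [[313.33736307 302.77463046]]
```

```bash
python3 -m creep '[[[0,0,-0.03],[0,0,0],1],[[0,0,-0.05],[0,0,0],1],[[0,0,-0.065],[0,0,0],1],[[0,0.001,-0.075],[0,0,0],1],[[0,0.001,-0.08],[0,0,0],1],[[0,0.001,-0.083],[0,0,0],1],[[0,0.001,-0.083],[0,0,0],1]]'; python3 - <<'E'
from h import *
cv2.imwrite(f'pics/wrist2.png',robot.read_camera('wrist'))
s=robot.observe();p=s['tcp_pos'];print(p,s['ft_force'])
x=(.58438,.09574,.203);d=p[:2]-x[:2];c_,s_=np.cos(.203),np.sin(.203);print('dock',c_*d[0]+s_*d[1],-s_*d[0]+c_*d[1])
E
```

```text
time: 3.5
tcp_pos: [0.4376, 0.064, 0.0476]
tool_rot: [0.995, 0.101, 0.0, 0.0]
ft_force: [0.4, -0.4, 0.7]
grip_width: -0.001
[0.43762162 0.06408556 0.0477616 ] [-0.01335593 -0.60941964 -0.28887675]
dock -0.15012667617009107 -0.0014166918050794244
```

View pics/wrist2.png

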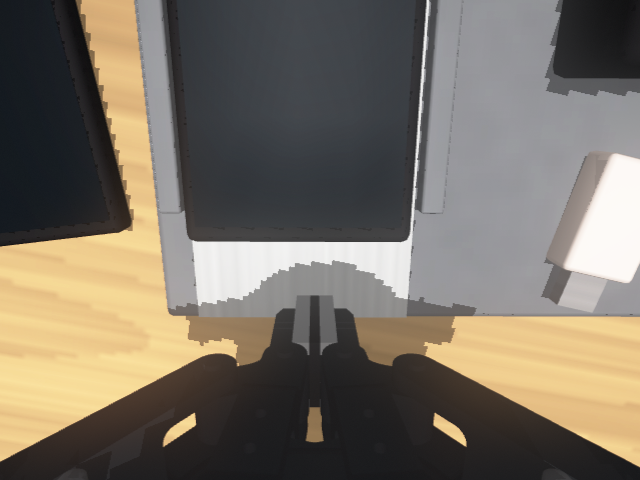

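```bash
python3 -m creep '[[[0.009,0.005,0],[0,0,0],1],[[0.016,0.0065,0],[0,0,0],1],[[0.020,0.0072,0],[0,0,0],1],[[0.024,0.008,0],[0,0,0],1],[[0.029,0.009,0],[0,0,0],1],[[0.034,0.010,0],[0,0,0],1],[[0.039,0.011,0],[0,0,0],1],[[0.044,0.012,0],[0,0,0],1],[[0.049,0.013,0],[0,0,0],1],[[0.054,0.0142,0],[0,0,0],1]]'; python3 - <<'E'
from h import *
cv2.imwrite(f'pics/wrist3.png',robot.read_camera('wrist'))
s=robot.observe();p=s['tcp_pos'];print(p,s['ft_force'])
x=(.58438,.09574,.203);d=p[:2]-x[:2];c_,s_=np.cos(.203),np.sin(.203);print('dock',c_*d[0]+s_*d[1],-s_*d[0]+c_*d[1])
E
```

```text
time: 4.55
tcp_pos: [0.4919, 0.0784, 0.0473]
tool_rot: [0.995, 0.101, 0.0, -0.0]
ft_force: [-2.1, -0.0, -0.9]
grip_width: -0.003
[0.49320431 0.07881469 0.04734769] [ 0.03767811  0.14169482 -1.53846643]
dock -0.0927157928687315 0.0018040370791257213
```

View pics/wrist3.png

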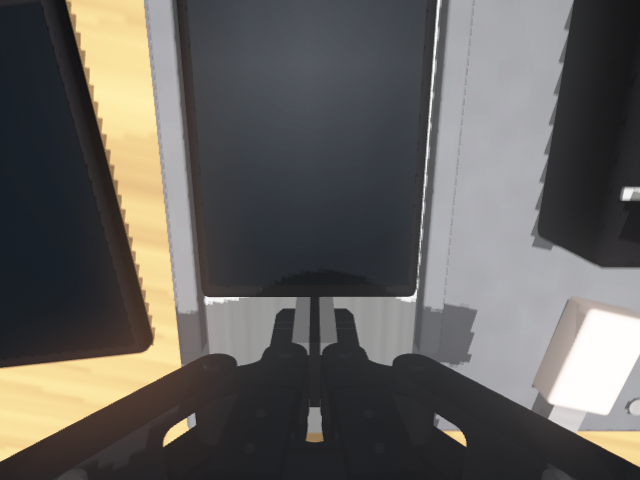

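```bash
python3 -m creep '[[[0.002,0.0004,0],[0,0,0],1],[[0.004,0.0008,0],[0,0,0],1],[[0.006,0.0012,0],[0,0,0],1],[[0.007,0.0014,0],[0,0,0],1],[[0.008,0.0016,0],[0,0,0],1],[[0.008,0.0016,0],[0,0,0],1]]'; python3 -m creep '[[[0.001,0.0002,0],[0,0,0],1],[[0.001,0.0002,0],[0,0,0],1]]';python3 -m creep '[[[0.001,0.0002,0],[0,0,0],1],[[0.001,0.0002,0],[0,0,0],1]]'
```

```text
time: 5.2
tcp_pos: [0.5002, 0.0801, 0.0473]
tool_rot: [0.995, 0.101, 0.001, -0.0]
ft_force: [-0.7, -0.2, -1.5]
grip_width: 0.001
time: 5.4
tcp_pos: [0.5003, 0.0801, 0.0473]
tool_rot: [0.995, 0.101, -0.0, 0.0]
ft_force: [-3.0, -0.0, 0.5]
grip_width: 0.001
time: 5.6
tcp_pos: [0.5008, 0.0802, 0.0473]
tool_rot: [0.995, 0.101, -0.0, 0.0]
ft_force: [-3.2, 0.1, 0.5]
grip_width: 0.003
```

```bash
for i in 1 2 3; do python3 -m creep '[[[0.001,0.0002,0],[0,0,0],1],[[0.001,0.0002,0],[0,0,0],1]]' | grep -E 'pos|force'; done
```

```text
tcp_pos: [0.5024, 0.0805, 0.0473]
ft_force: [-2.0, 0.3, 0.4]
tcp_pos: [0.5038, 0.0809, 0.0473]
ft_force: [-2.6, -0.4, 1.0]
tcp_pos: [0.5044, 0.0809, 0.0473]
ft_force: [-2.1, -1.0, 0.6]
```

```bash
for i in 1 2 3; do python3 -m creep '[[[0.001,0.0002,0],[0,0,0],1],[[0.001,0.0002,0],[0,0,0],1]]' | grep -E 'pos|force'; done
```

```text
tcp_pos: [0.5047, 0.081, 0.0473]
ft_force: [-4.1, -0.4, 2.3]
tcp_pos: [0.5048, 0.081, 0.0473]
ft_force: [-6.3, -0.7, 4.6]
tcp_pos: [0.5048, 0.081, 0.0471]
ft_force: [-6.4, -0.7, 4.8]
```

```bash
python3 -m creep '[[[0.002,0.0004,0],[0,0,0],1],[[0.002,0.0004,0],[0,0,0],1],[[0.002,0.0004,0],[0,0,0],1]]' | grep -E 'pos|force'; python3 - <<'E'
from h import *
for c in('wrist','top','scene'): cv2.imwrite(f'pics/{c}4.png',robot.read_camera(c))
im=cv2.imread('pics/top4.png')[165:340,230:385]
cv2.imwrite('pics/top4c.png',cv2.resize(im,None,fx=3.4,fy=3.4,interpolation=cv2.INTER_CUBIC))
im=cv2.imread('pics/scene4.png')[190:320,250:400]
cv2.imwrite('pics/scene4c.png',cv2.resize(im,None,fx=4.5,fy=4.5,interpolation=cv2.INTER_CUBIC))
E
```

```text
tcp_pos: [0.5049, 0.081, 0.047]
ft_force: [-8.0, -1.7, 5.9]
```

View pics/top4c.png

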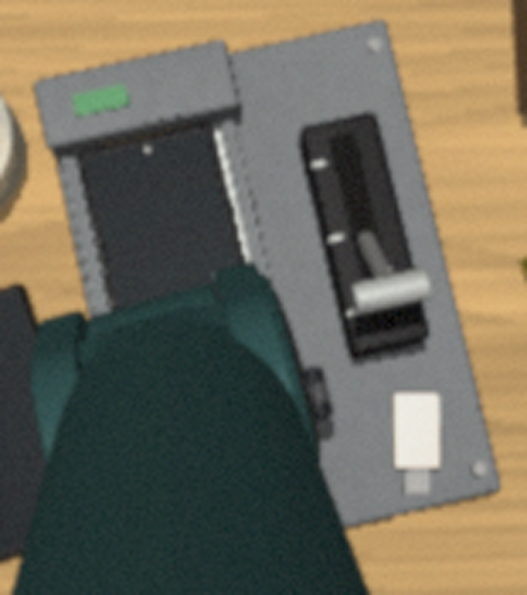

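View pics/scene4c.png

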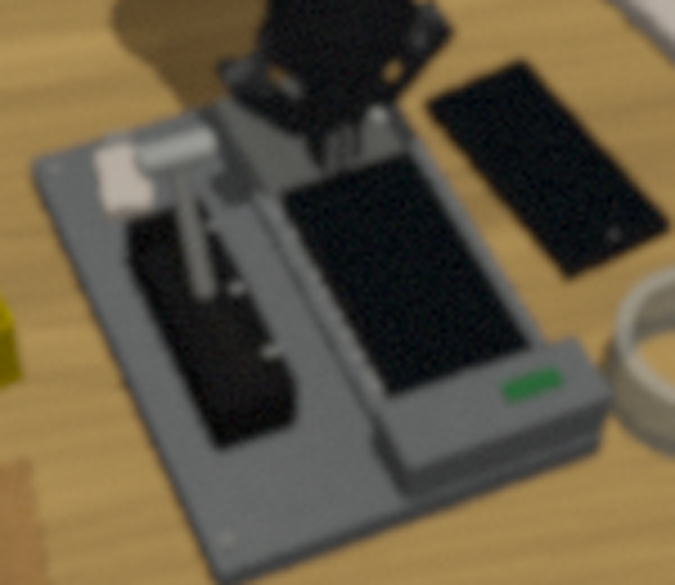

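View pics/wrist4.png

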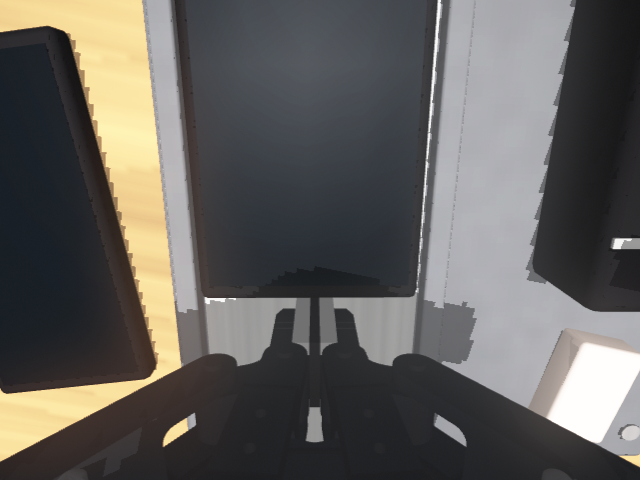

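```bash
python3 -m creep '[[[-0.01,-0.002,0],[0,0,0],1],[[-0.02,-0.004,0],[0,0,0],1],[[-0.02,-0.004,0.03],[0,0,0],1],[[-0.02,-0.004,0.08],[0,0,0],1],[[-0.02,-0.004,0.12],[0,0,0],1],[[-0.02,-0.004,0.15],[0,0,0],1],[[-0.02,-0.004,0.15],[0,0,0],1]]'; python3 - <<'E'
from h import *
for c in('wrist',): cv2.imwrite(f'pics/{c}5.png',robot.read_camera(c))
s=robot.observe();p=s['tcp_pos'];print(p,s['ft_force'])
for c in ('wrist','top'):
  if c=='top': robot.read_camera(c)
  print([(d['p'],d['at']) for d in robot.place_of(c,'phone_mid')[:2]])
E
```

```text
time: 7.95
tcp_pos: [0.4932, 0.0787, 0.2017]
tool_rot: [0.995, 0.101, 0.006, -0.001]
ft_force: [1.0, -0.2, -0.0]
grip_width: 0.0
[0.49163309 0.07845565 0.19963226] [-1.05167991  0.12635665 -0.03982451]
[(0.95, [0.5915, 0.0978, 0.0282])]
[(0.68, [0.5031, -0.0307, 0.0231]), (0.64, [0.5925, 0.1019, 0.0313])]
```

View pics/wrist5.png

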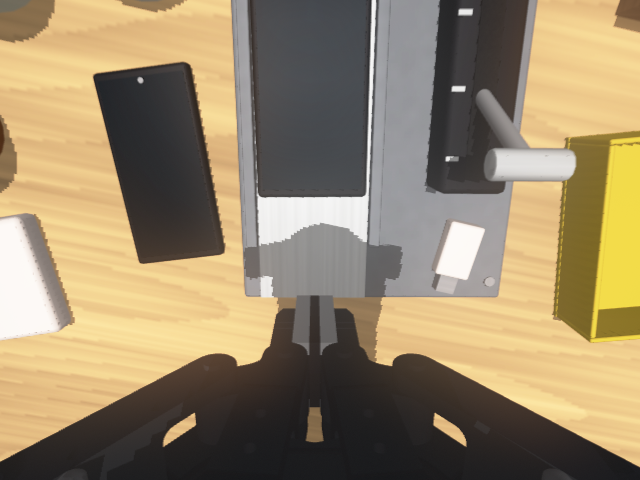

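```bash
python3 - <<'E'
from h import *
x=np.array((.58438,.09574));c,s=np.cos(.203),np.sin(.203);R=np.array([[c,s],[-s,c]])
D=lambda u,z:R@(ray('wrist',u,z)[:2]-x)
print('phone',D((258,194),.034),D((366,194),.034),'plate',D((246,296),.022),D((499,297),.022))
print('bar ends',D((489,165),.125),D((572,165),.125))
p=robot.observe()['tcp_pos'];print(p,'dock',R@(p[:2]-x))
print('want',W(*x,.203,[-.085,-.105,0])-p)
E
```

```text
phone [-0.07391041  0.04104399] [-0.07399248 -0.03517414] plate [-0.15733933  0.05547956] [-0.15840308 -0.14492776]
bar ends [-0.04457795 -0.08123352] [-0.04462075 -0.12042642]
[0.48872899 0.07783034 0.1963752 ] dock [-0.09729767  0.00174216]
want [[ 0.03356529 -0.10207102 -0.1963752 ]]
```

```bash
python3 -m creep '[[[0.01,-0.03,0],[0,0,0],1],[[0.02,-0.06,0],[0,0,0],1],[[0.033,-0.09,0],[0,0,0],1],[[0.033,-0.102,0],[0,0,0],1],[[0.033,-0.102,-0.03],[0,0,0],1],[[0.033,-0.102,-0.05],[0,0,0],1],[[0.033,-0.102,-0.059],[0,0,0],1],[[0.033,-0.102,-0.059],[0,0,0],1]]'; python3 - <<'E'
from h import *
for c in('wrist',): cv2.imwrite(f'pics/{c}6.png',robot.read_camera(c))
s=robot.observe();p=s['tcp_pos'];print(p,s['ft_force'])
x=np.array((.58438,.09574));c,s=np.cos(.203),np.sin(.203);R=np.array([[c,s],[-s,c]]);print('dock',R@(p[:2]-x))
E
```

```text
time: 8.95
tcp_pos: [0.5205, -0.0235, 0.1364]
tool_rot: [0.995, 0.102, -0.002, -0.0]
ft_force: [0.2, -0.4, -0.4]
grip_width: 0.003
[ 0.52143997 -0.02356995  0.13745068] [ 0.27497696 -0.03521753  0.66705887]
dock [-0.08570154 -0.1041708 ]
```

View pics/wrist6.png

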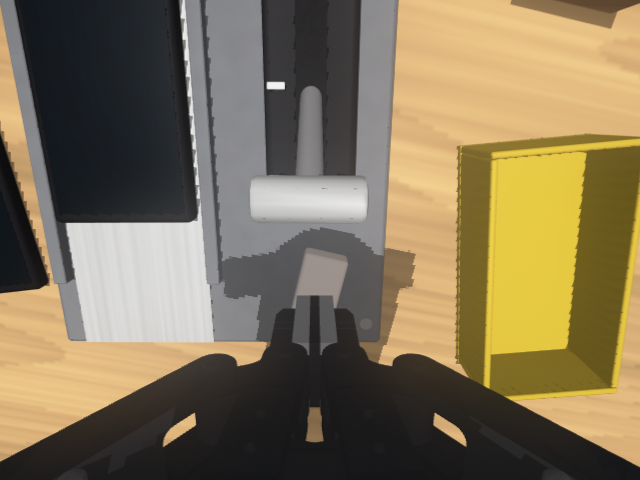

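```bash
python3 -m creep '[[[0.010,0.002,0],[0,0,0],1],[[0.018,0.004,0],[0,0,0],1],[[0.022,0.005,0],[0,0,0],1],[[0.026,0.0055,0],[0,0,0],1],[[0.030,0.006,0],[0,0,0],1],[[0.034,0.007,0],[0,0,0],1],[[0.039,0.008,0],[0,0,0],1],[[0.044,0.009,0],[0,0,0],1],[[0.049,0.010,0],[0,0,0],1],[[0.054,0.011,0],[0,0,0],1]]'; python3 -m creep '[[[0.004,0.001,0],[0,0,0],1],[[0.008,0.002,0],[0,0,0],1],[[0.012,0.0026,0],[0,0,0],1],[[0.016,0.0034,0],[0,0,0],1],[[0.018,0.0038,0],[0,0,0],1]]'
```

```text
time: 10.0
tcp_pos: [0.5753, -0.0136, 0.1381]
tool_rot: [0.995, 0.101, -0.001, 0.0]
ft_force: [0.2, -0.0, 0.3]
grip_width: -0.001
time: 10.5
tcp_pos: [0.5934, -0.0094, 0.1381]
tool_rot: [0.995, 0.101, -0.001, -0.0]
ft_force: [-4.5, 0.4, 3.3]
grip_width: 0.002
```

```bash
python3 - <<'E'
from h import *
cv2.imwrite('pics/wrist7.png',robot.read_camera('wrist'))
s=robot.observe();p=s['tcp_pos'];print(p,s['ft_force'])
x=np.array((.58438,.09574));c,s=np.cos(.203),np.sin(.203);R=np.array([[c,s],[-s,c]]);print('dock',R@(p[:2]-x))
E
```

```text
[ 0.59372074 -0.00929245  0.13812153] [-3.5579278  -0.26381071  2.10360929]
dock [-0.01202651 -0.1047589 ]
```

View pics/wrist7.png

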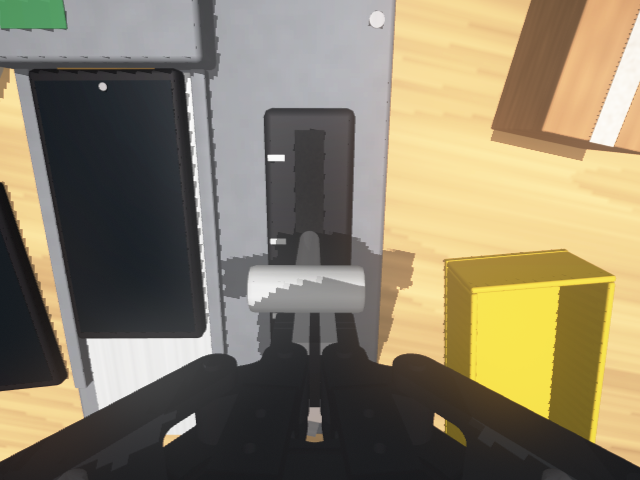

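```bash
python3 -m creep '[[[0.003,0.0006,0],[0,0,0],1],[[0.006,0.0012,0],[0,0,0],1],[[0.009,0.0018,0],[0,0,0],1],[[0.012,0.0024,0],[0,0,0],1],[[0.015,0.003,0],[0,0,0],1],[[0.018,0.0037,0],[0,0,0],1],[[0.021,0.0043,0],[0,0,0],1],[[0.024,0.005,0],[0,0,0],1],[[0.026,0.0054,0],[0,0,0],1],[[0.028,0.0058,0],[0,0,0],1]]';  python3 -m creep '[[[0.002,0.0004,0],[0,0,0],1],[[0.003,0.0006,0],[0,0,0],1]]'
```

```text
time: 11.55
tcp_pos: [0.6229, -0.0034, 0.1385]
tool_rot: [0.995, 0.101, 0.001, 0.0]
ft_force: [-0.1, 0.5, -0.6]
grip_width: 0.003
time: 11.75
tcp_pos: [0.6255, -0.0029, 0.1383]
tool_rot: [0.995, 0.101, 0.0, 0.0]
ft_force: [-0.2, 0.6, 0.4]
grip_width: -0.002
```

```bash
python3 - <<'E'
from h import *
cv2.imwrite('pics/wrist8.png',robot.read_camera('wrist'))
s=robot.observe();p=s['tcp_pos'];print(p,s['ft_force'])
x=np.array((.58438,.09574));c,s=np.cos(.203),np.sin(.203);R=np.array([[c,s],[-s,c]]);print('dock',R@(p[:2]-x))
E
```

```text
[ 0.62558031 -0.00282965  0.13834318] [ 0.3195588   0.48052387 -0.76023956]
dock [ 0.02048181 -0.10485197]
```

View pics/wrist8.png

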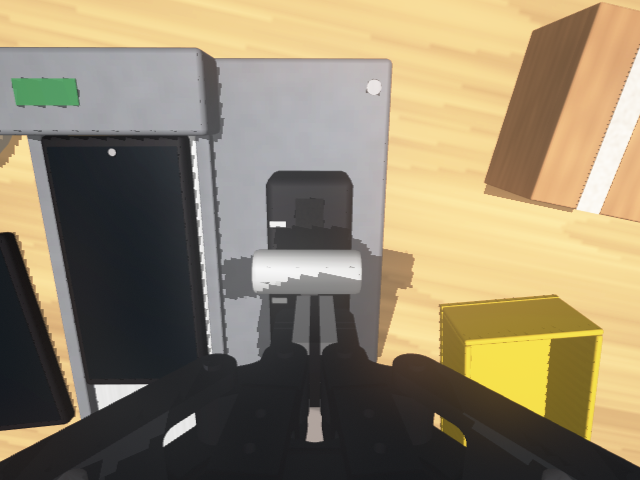

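Lever has snapped past; the bar (centre about (307,272)) sits ahead of the fingers with no force. I'll press gently to confirm the solid stop.

```bash
python3 -m creep '[[[0.002,0.0004,0],[0,0,0],1],[[0.003,0.0006,0],[0,0,0],1],[[0.003,0.0006,0],[0,0,0],1]]'|grep -E 'pos|force'; python3 -m creep '[[[0.002,0.0004,0],[0,0,0],1],[[0.003,0.0006,0],[0,0,0],1],[[0.003,0.0006,0],[0,0,0],1]]'|grep -E 'pos|force'
```

```text
tcp_pos: [0.6277, -0.0024, 0.1382]
ft_force: [-0.6, -0.4, 0.3]
tcp_pos: [0.628, -0.0024, 0.1379]
ft_force: [-5.8, -1.0, 4.9]
```

```bash
python3 -m creep '[[[0.002,0.0004,0],[0,0,0],1],[[0.004,0.0008,0],[0,0,0],1],[[0.004,0.0008,0],[0,0,0],1]]'|grep -E 'pos|force'; python3 -m creep '[[[-0.015,-0.003,0],[0,0,0],1],[[-0.03,-0.006,0],[0,0,0],1],[[-0.04,-0.008,0],[0,0,0],1],[[-0.04,-0.008,0.04],[0,0,0],1],[[-0.04,-0.008,0.08],[0,0,0],1],[[-0.06,-0.04,0.11],[0,0,0],1],[[-0.09,-0.08,0.11],[0,0,0],1],[[-0.09,-0.12,0.11],[0,0,0],1],[[-0.1,-0.16,0.11],[0,0,0],1],[[-0.1,-0.2,0.11],[0,0,0],1]]'; python3 -m creep '[[[0,-0.05,0],[0,0,0],1],[[0,-0.1,0],[0,0,0],1],[[0,-0.1,0],[0,0,0],1]]' |grep pos
python3 - <<'E'
from h import *
for c in('scene','top'): cv2.imwrite(f'pics/{c}9.png',robot.read_camera(c))
for t in ('phone_mid','lever_grip','card_reader','bed_stop'):
  for c in('scene','top'): print(c,t,[(round(d['p'],2),np.round(d['at'],4)) for d in robot.place_of(c,t)[:2]])
print(W(.58438,.09574,.203,[[.007,0,.029],[.041,-.105,.125],[0,-.105,.135]]))
im=cv2.imread('pics/top9.png')[165:340,230:385]
cv2.imwrite('pics/top9c.png',cv2.resize(im,None,fx=3.4,fy=3.4,interpolation=cv2.INTER_CUBIC))
s=robot.observe();print(s['time'],s['ft_force'])
E
```

```text
tcp_pos: [0.6283, -0.0024, 0.1374]
ft_force: [-11.7, -2.4, 8.5]
time: 13.7
tcp_pos: [0.5342, -0.2024, 0.2487]
tool_rot: [0.995, 0.101, 0.0, 0.0]
ft_force: [0.3, -0.7, 0.5]
grip_width: -0.002
tcp_pos: [0.5337, -0.3113, 0.249]
scene phone_mid [(0.6, array([0.593 , 0.1026, 0.031 ]))]
top phone_mid [(0.8, array([0.5897, 0.1033, 0.0293]))]
scene lever_grip [(0.61, array([0.6477, 0.0011, 0.1239]))]
top lever_grip [(0.78, array([0.6457, 0.0041, 0.1263]))]
scene card_reader [(0.73, array([ 0.4987, -0.0299,  0.0193]))]
top card_reader [(0.65, array([ 0.5002, -0.0311,  0.0194]))]
scene bed_stop [(0.7, array([0.6679, 0.117 , 0.0168]))]
top bed_stop [(0.65, array([0.6691, 0.1147, 0.0253]))]
[[ 0.59123626  0.09715126  0.029     ]
 [ 0.64570702  0.00116201  0.125     ]
 [ 0.60554891 -0.00710395  0.135     ]]
14.5 [-0.07417371 -0.19735043  0.54012574]
```

View pics/top9c.png

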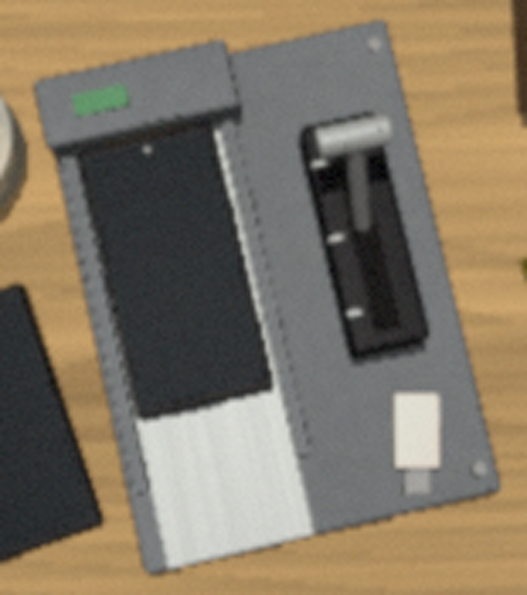

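View pics/scene9.png

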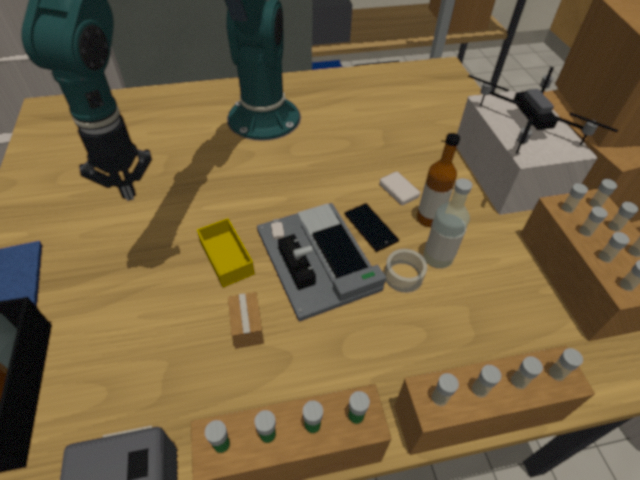

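```bash
python3 - <<'E'
from h import *
x=np.array((.58438,.09574));c,s=np.cos(.203),np.sin(.203);R=np.array([[c,s],[-s,c]])
for u in [(142,417),(272,388)]: print(R@(ray('top',(u[0]/3.4+230,u[1]/3.4+165),.036)[:2]-x))
print((proj('top',W(*x,.203,[[-.071,.039,.036],[-.071,-.039,.036]]))-[230,165])*3.4)
E
```

```text
[-0.06994474  0.03656673]
[-0.07087817 -0.03671972]
[[138.09223038 419.90090523]
 [276.06583316 387.26553882]]
```

Near edge at dock x ≈ -70.5 mm (home is -71): phone home, lever at second stop.

```bash
python3 -c "
from workcell import robot
print(robot.job_done())"
```

```text
the job is handed in; nothing more can be done
None
```

With the gripper shut, I pushed the phone about 48 mm along the bed until it stopped against the end block. I then pushed the mode lever past its first notch to the second stop, backed the arm off well clear of everything, and handed the job in at about 14.5 s.

**Phone:** it stopped moving under a push of about 8 N. In the last top picture its near edge is at dock x of about -70.5 mm, where home is -71 mm. The networks put its centre within 2 mm of home along the bed. They read it 5 to 6 mm too far to the left, but the rails leave only 3 mm of play and the pictures show it straight between them, so I take that as network error.

**Lever:** it met a solid stop at about 12 N. The scene camera puts the bar at (0.648, 0.001, 0.124) and the top camera at (0.646, 0.004, 0.126). The second stop should be at (0.646, 0.001, 0.125).

**Other things:** the networks still place the card reader where it was, and the other things look unmoved in the final pictures, though I did not measure them. The wrist force with the arm clear was near zero.

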